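Close the clip-top food box

TASK

Put the lid on the food box while its clips are still open, then fold the four clip flaps over the rim of the lid one by one, pressing each fully home. Be gentle, for the clips are brittle: feel for the stop and do not lean on it. Leave the cup, the jar and the napkins alone, and let go of everything at the end.

Things in the scene. Friction and masses are not known exactly. Their poses are not given: they have to be found in the camera images.
- container: Open black food box, 140 (its x) x 180 (its y) x 100 mm high, walls 6 mm, heavy, fixed to the table; origin at the centre of its underside, z up. A grey clip flap is hinged outside the middle of each side. The clips are brittle: pressing a clip or the box with more than 35 N breaks it. A soft seal pad (0.5 N per mm) stands 8 mm above the middle of each rim side.
- mouth (a point): Centre of the box's mouth, at the rim's height (100 mm), axes as the container. Each clip's hinge axis is level, parallel to its wall, 12 mm outside it and nominally 10 mm above this point. The brackets are hand-fitted: each hinge truly sits up to 3.5 mm higher or lower, which no reading shows, so a flap's home position must be found by feel.
- lid: Loose black lid, 0.18 to 0.29 kg, 138 (its x) x 178 (its y) mm; lies skirt down beside the box. Origin: centre of underside. Upwards: skirt 123 x 163 mm, 20 high, that fits in the mouth (128 x 168 mm); plate to 24, with a raised rim 10 wide to 26. Fits either way round, long sides together. On the seals its origin is about 87 mm above the container's, held by the clips 80 to 87.
- lid_grip (a point): On the lid's axis, 48 mm above its origin, axes as the lid: in the upright grey grip bar, 14 mm thick (lid x), 60 mm long (lid y), standing from 24 to 58 mm above the lid's origin.
- flap_front (a joint): Angle (rad) of the clip flap on the container -x side (towards the robot at yaw 0); hinge at container x, y (-82, 0) mm. 0 = home, level on the lid's rim; 1.57 = upright; starts near upright, 1.45 to 1.8. A plate 38 mm long from the hinge, 44 wide, 4 thick (closed: underside at hinge height, reaching 26 mm in over the lid). Stiff friction hinge, 0.17 N m, stays where left; 5 to 10 N near its tip moves it; hard stop at 0.
- flap_back (a joint): Angle (rad) of the clip flap on the container +x side; hinge at container x, y (+82, 0) mm. 0 = home, level on the lid's rim; 1.57 = upright; starts near upright, 1.45 to 1.8. A plate 38 mm long from the hinge, 44 wide, 4 thick (closed: underside at hinge height, reaching 26 mm in over the lid). Stiff friction hinge, 0.17 N m, stays where left; 5 to 10 N near its tip moves it; hard stop at 0.
- flap_left (a joint): Angle (rad) of the clip flap on the container +y side; hinge at container x, y (0, +102) mm. 0 = home, level on the lid's rim; 1.57 = upright; starts near upright, 1.45 to 1.8. A plate 38 mm long from the hinge, 44 wide, 4 thick (closed: underside at hinge height, reaching 26 mm in over the lid). Stiff friction hinge, 0.17 N m, stays where left; 5 to 10 N near its tip moves it; hard stop at 0.
- flap_right (a joint): Angle (rad) of the clip flap on the container -y side; hinge at container x, y (0, -102) mm. 0 = home, level on the lid's rim; 1.57 = upright; starts near upright, 1.45 to 1.8. A plate 38 mm long from the hinge, 44 wide, 4 thick (closed: underside at hinge height, reaching 26 mm in over the lid). Stiff friction hinge, 0.17 N m, stays where left; 5 to 10 N near its tip moves it; hard stop at 0.
- cup: Paper cup, 76 mm wide, 95 mm high, standing on the table; origin at the centre of its underside. Leave it where it is.
- jar: Glass jar with a steel cap, 68 mm wide, 85 mm high, standing on the table; origin at the centre of its underside. Leave it where it is.
- napkins: Stack of napkins in a white block 110 x 110 x 60 mm, standing on the table; origin at the centre of its underside. Leave it where it is.
There are look-alikes about, which are no part of the job. Leave any brown or purple look-alike of the lid alone.

How it is judged:
On the way:
1. the lid sits in the mouth of the box while all four clips are still open (z of lid in the frame of container between 0.076 and 0.092 m and horizontal distance between lid and container below 0.006 m and angle between lid's own z axis and vertical below 0.07 rad and value of joint each of flap_front, flap_back, flap_left, flap_right above 1 rad), for 0.2 s.
At the end, for the whole second after the job is handed in: All four flaps are within 0.045 rad of home; the lid is at rest in the mouth of the box, its origin 76 to 92 mm above the container's and within 6 mm of its axis, tilted less than 0.07 rad (z of lid in the frame of container between 0.076 and 0.092 m and horizontal distance between lid and container below 0.006 m and angle between lid's own z axis and vertical below 0.07 rad and value of joint each of flap_front, flap_back, flap_left, flap_right below 0.045 rad and linear speed of lid below 0.01 m/s); the robot touches nothing.
It fails at once if the box or one of its clips is pressed with more than 35 N (contact force between the fingers and container above 35 N).
It fails at once if the cup is moved more than 30 mm (distance of cup from where it was at the start of the episode above 0.03 m).
It fails at once if the jar is moved more than 30 mm (distance of jar from where it was at the start of the episode above 0.03 m).
It fails at once if the napkins is moved more than 30 mm (distance of napkins from where it was at the start of the episode above 0.03 m).
It also fails if it takes over 72 s, if anything falls off the work surface, if the arm or the gripper's body presses on something with over 40 N, if the wrist force passes 120 N, or if a joint passes its speed limit or range.

ROBOT

A 7-joint arm with a two-finger parallel gripper is mounted at the origin on the work surface. World frame = base frame: x ahead of the robot, y to its left, z up, the work surface at z = 0. Lengths are in m, angles in rad, forces in N, time in s.
With the tool pointing down it reaches from about 0.4 to 0.875 m from the base axis. Payload 19.3 kg.
Tool frame: the origin (TCP) lies between the finger pads; the fingertips stand 17 mm ahead of it and the grasp point (between the pads) lies 2 mm behind it; z points along the fingers, x is the direction in which the jaws open and shut, and the axes are right-handed (so a half turn about z gives the same grasp; the last joint's range is limited). The gripper opens to 85 mm and grips with 20 to 120 N. Pads are 22 mm wide; open, the fingers measure 114 mm over their backs; the gripper's body (76 mm by 85 mm) begins 54 mm behind the grasp point. The pads swing forward as they close: fully open they stand 13 mm farther back than shut.
Start: joints at [-1.321, 0.521, -0.036, 1.599, 0.021, 1.021, -0.113], TCP at [0.197, 0.593, 0.248] pointing down, gripper open.
Joint ranges: [-2.91, 2.91], [-0.3, 2.13], [-1.5, 1.42], [0.17, 2.43], [-1.26, 4.41], [0.16, 1.93], [-2.52, 2.52]. Speed limits (rad/s): [1.89, 1.89, 2.39, 2.39, 3.01, 3.01, 3.01].

INTERFACE

Orientations are given as [roll, pitch, yaw] about the fixed x, y, z axes, in that order (R = Rz(yaw) Ry(pitch) Rx(roll)).
In Python, from workcell import bot gives the robot as it stands. The module is installed in compiled form; this text tells all that it offers.
- The arm moves only by the tool arm_command, never from a script. Its argument "targets" is a list of rows, each a list of 6 numbers: the shift along the tool's x, y, z in mm, then the turn, a rotation vector about the tool's x, y, z in degrees. In form: [[x, y, z, wx, wy, wz], ...]. A call has 1 to 8 rows; each row shifts and turns the pose as measured when the row begins, along the tool's axes as they then stand; what a row does not reach is not made up. A row lasts 1/10 s, in which the tool goes at most 50 mm and 8.59 degrees, less where a joint would pass 70% of its speed; a pose out of reach is approached as far as the arm can. A call is refused whole if a number of a shift passes 50 or a number of a turn 8.59, either way. A call with a gripper value outside its range is refused whole. "grip" is the opening in per cent of the stroke, from 0 (shut) to 100 (fully open), set as the call begins (left out, the last holds). The fingers move at their own pace and stop on an object; "grip_force" is the grip in N (left out, the last holds). Time passes only in rows, so rows that do not move let the fingers close. It gives the time, the measured TCP pose, the force and the opening at its end, in the units of the state.
- bot.observe(): the state, without advancing time (a new reading comes with each control period).
- bot.grab_frame(name): name is "scene" or "top" or "wrist"; returns a dict with "color" (480x640x3 uint8, red, green, blue), "depth" (480x640 float32, m along the optical axis (not along the pixel's ray), 0 where there is no reading), "fov_y" (degrees; the focal length in pixels is half the picture's height over the tangent of half this angle, whatever the lens; pixels are square), "cx", "cy" (the principal point, pixels), "D" ([k1, k2, p1, p2, k3] as OpenCV has them; the pictures are not rectified), "R" (3x3) and "t" (3): a world point X has camera coordinates R X + t; the wrist camera has in their place "hand_eye" (4x4, takes a point from camera to tool coordinates, whose origin is the TCP and whose axes are the tool frame's). Camera axes: x right, y down, z forward; pixel columns grow to the right and rows downward; lengths in m; the calibration is good to about 2 mm. A picture is of the moment at which its call begins: read the wrist's pose just before it.
- bot.job_done(): hands the job in, once; it reports no verdict.
The state is a dict: "clock": time; "qpos": joint angles; "qd": joint speeds; "joint_efforts": joint torques, N m; "position": TCP position; "tool_rot": TCP orientation; "force": force on the tool from outside, world axes, zero at the start; "moment": the same for the moment, N m; "grip_width": finger opening in m.
Only numpy, scipy, OpenCV 4.12 (cv2) and the standard library are available. Lean on these libraries where they do the work, as an engineer would, in place of code of your own. Each camera call takes 0.05 s, during which the arm holds its last target. There are 200 camera calls.

## Working session

There is one attempt and no reset: what is moved stays moved. The work goes in short steps, Python scripts to look and compute and a tool call to move; the robot and the scene stay as the last step left them, time stands still between calls to the robot, and variables do not carry over. Pictures are saved under pics/ and viewed, about 8 in all and at most 12, crops included, and the job is handed in when it is done.

Besides the shell and the picture viewer there is one more tool, called after "Emit:" as a command line: name --pt "numbers of a row" for each row, then --argument value for the rest. arm_command: Moves the arm, as the interface text tells. Its arguments: {"type":"object","properties":{"targets":{"type":"array"},"grip":{"type":"number"},"grip_force":{"type":"number"}},"required":["targets"]}

```bash
mkdir -p pics
cat > h.py <<'E'
import numpy as np,cv2
from workcell import bot
from scipy.spatial.transform import Rotation as Ro
def K(f):
    F=240/np.tan(np.radians(f['fov_y'])/2); return np.array([[F,0,f['cx']],[0,F,f['cy']],[0,0,1.]])
def pose(s):
    T=np.eye(4);T[:3,:3]=Ro.from_euler('xyz',s['tool_rot']).as_matrix();T[:3,3]=s['position'];return T
def grab(n):
    s=bot.observe();f=bot.grab_frame(n)
    if n=='wrist': C=pose(s)@np.array(f['hand_eye'])
    else:
        C=np.eye(4);C[:3,:3]=f['R'].T;C[:3,3]=-f['R'].T@f['t']
    f['C']=C;return f
def rays(f,uv):
    p=cv2.undistortPoints(np.array(uv,float).reshape(-1,1,2),K(f),np.array(f['D'],float)).reshape(-1,2)
    return np.c_[p,np.ones(len(p))]
def onplane(f,uv,z):
    d=rays(f,uv)@f['C'][:3,:3].T;o=f['C'][:3,3]
    return o+d*((z-o[2])/d[:,2])[:,None]
def cloud(f):
    v,u=np.mgrid[:480,:640];r=rays(f,np.c_[u.ravel(),v.ravel()])*f['depth'].reshape(-1,1)
    return (r@f['C'][:3,:3].T+f['C'][:3,3]).reshape(480,640,3)
def save(f,name): cv2.imwrite('pics/'+name,f['color'][:,:,::-1])
E
python3 - <<'E'
from h import *
s=bot.observe();print(s)
for n in('scene','top'):
    f=grab(n);save(f,n+'0.png');np.savez(n+'.npz',**f);print(n,f['fov_y'],f['cx'],f['cy'],f['D'],f['C'].round(3).tolist())
E
```

```text
{'clock': 0.0, 'qpos': array([-1.321175  ,  0.52200618, -0.03634895,  1.5999858 ,  0.02121828,
        1.02110373, -0.11280563]), 'qd': array([ 0.00111249, -0.00073243,  0.00128326,  0.00080389,  0.00012097,
       -0.00063392, -0.00272495]), 'joint_efforts': array([ 5.74578426e-04, -9.27108836e+01,  1.97993517e+00, -3.69928551e+01,
        1.77953881e-02,  8.22471105e-03,  2.51480671e-06]), 'position': array([0.19642661, 0.59300425, 0.24773832]), 'tool_rot': array([3.14150827e+00, 1.11421935e-03, 1.25098720e+00]), 'force': array([ 1.06544795, -0.44018223, -0.13980991]), 'moment': array([ 0.0313898 ,  0.02394335, -0.02319815]), 'grip_width': 0.08537682799578332}
scene 53.14489208886065 307.6325181875746 242.20958278560735 [-0.08008513  0.          0.          0.          0.        ] [[0.086, 0.622, -0.779, 1.366], [0.996, -0.037, 0.08, -0.091], [0.021, -0.782, -0.622, 0.743], [0.0, 0.0, 0.0, 1.0]]
top 46.188793497956034 320.20741429898146 232.7958251329505 [0.01229303 0.         0.         0.         0.        ] [[0.022, -0.99, 0.138, 0.394], [-1.0, -0.023, -0.0, -0.021], [0.003, -0.138, -0.99, 1.368], [0.0, 0.0, 0.0, 1.0]]
```

View pics/top0.png

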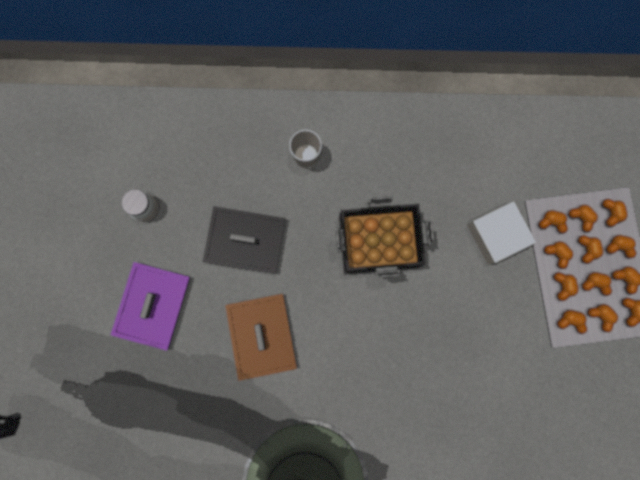

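View pics/scene0.png

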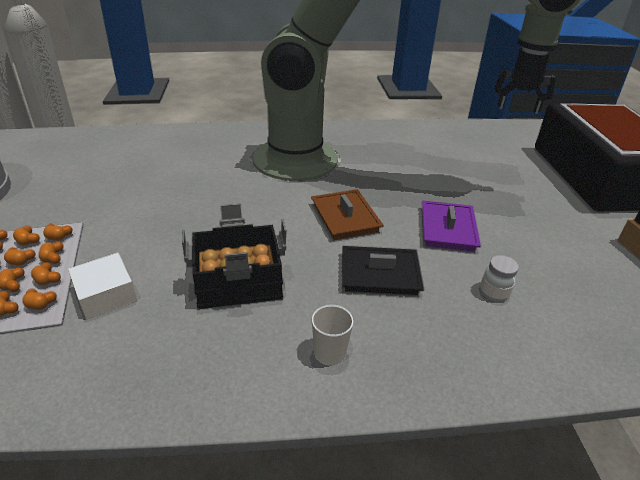

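Top view: black lid at about (246,240) with its grey bar at (243,239); box at about (383,239) with four upright flaps; brown lid (262,336) and purple lid (150,306) are decoys. Cup (306,147), jar (137,204), napkins (503,232).

Run:
```python
from h import *
f=dict(np.load('top.npz'));P=cloud(f);c=f['color'].astype(int)
print('table z',np.median(P[300:340,400:470,2]))
hsv=cv2.cvtColor(f['color'],cv2.COLOR_RGB2HSV)
print(c[225,225],c[215,381],c[239,243],c[270,388],c[300,450])
m=((c.max(2)<62)).astype(np.uint8)
for nm,(u0,v0,u1,v1),z,dz in (('lid',(190,195,300,285),.026,0),('box',(330,190,445,285),.1,0)):
    w=np.zeros_like(m);w[v0:v1,u0:u1]=1
    if nm=='lid': mm=m&w
    else: mm=((P[...,2]>.085)&(P[...,2]<.108)).astype(np.uint8)&w&m
    cs=cv2.findContours(mm,cv2.RETR_EXTERNAL,cv2.CHAIN_APPROX_NONE)[0];k=np.vstack([q for q in cs if len(q)>30]).reshape(-1,2) if nm=='lid' else np.argwhere(mm)[:,::-1]
    X=onplane(f,k,z);r=cv2.minAreaRect((X[:,:2]*1000).astype(np.float32));print(nm,len(k),r)
    Q=P[v0:v1,u0:u1].reshape(-1,3);print(np.histogram(Q[:,2],bins=np.arange(-.01,.16,.01)))
# bar
Q=P[225:255,215:275].reshape(-1,3);q=Q[(Q[:,2]>.045)&(Q[:,2]<.07)];print('bar',len(q),q.mean(0),cv2.minAreaRect((q[:,:2]*1000).astype(np.float32)))
# flaps
Q=P[185:285,330:445].reshape(-1,3);q=Q[(Q[:,2]>.115)];print(len(q))
lab=cv2.connectedComponentsWithStats(((P[...,2]>.115)&(P[...,2]<.17)).astype(np.uint8))
for i in range(1,lab[0]):
    if lab[2][i][4]>15:
        g=P[lab[1]==i];print(lab[2][i],g.mean(0).round(4),g[:,2].max().round(4))
```

```text
table z -0.0007998555007058261
[68 63 64] [126  90  52] [119 120 119] [93 95 93] [108 108 108]
lid 210 ((585.0616455078125, 152.8378448486328), (174.90447998046875, 75.77680206298828), 83.57881164550781)
(array([2974, 2661,  299, 3658,  114,   12,  128,   29,    0,    0,    0,
          0,    0,    0,    0,    0]), array([-0.01,  0.  ,  0.01,  0.02,  0.03,  0.04,  0.05,  0.06,  0.07,
        0.08,  0.09,  0.1 ,  0.11,  0.12,  0.13,  0.14,  0.15]))
box 638 ((570.7315063476562, -160.64935302734375), (153.76185607910156, 188.21107482910156), 6.137003421783447)
(array([2816, 2122,   65,   36,   84,  712, 1386, 1640,  219,  128,  352,
        816,  241,   40,   42,  144]), array([-0.01,  0.  ,  0.01,  0.02,  0.03,  0.04,  0.05,  0.06,  0.07,
        0.08,  0.09,  0.1 ,  0.11,  0.12,  0.13,  0.14,  0.15]))
bar 163 [0.56170794 0.16043539 0.05693548] ((561.9923706054688, 161.06007385253906), (60.436058044433594, 14.419189453125), 82.30581665039062)
389
[368 196  24   6  80] [ 0.6466 -0.1535  0.137 ] 0.1531
[428 220   6  22  82] [ 0.5773 -0.2658  0.1363] 0.1487
[336 227   5  22  63] [ 0.5555 -0.0608  0.1384] 0.1532
[375 269  25   8 119] [ 0.481  -0.1729  0.1336] 0.1543
[282 459  56  21 333] [ 0.0755 -0.0147  0.141 ] 0.1698
```

Emit:
arm_command --pt "-25 40 2 0 0 0" --pt "-25 40 2 0 0 0" --pt "-25 40 2 0 0 0" --pt "-25 40 2 0 0 0" --pt "-25 40 2 0 0 0" --pt "-25 40 2 0 0 0" --pt "-25 40 2 0 0 0" --pt "-25 40 2 0 0 0" --grip 70

```text
clock: 0.9
position: [0.4402, 0.2969, 0.2286]
tool_rot: [-3.138, 0.003, 1.263]
force: [1.0, 0.8, 0.6]
grip_width: 0.0599
```

Emit:
arm_command --pt "0 0 0 0 0 8.5" --pt "0 0 0 0 0 8.5" --pt "0 0 0 0 0 8.5" --pt "0 0 0 0 0 8.5" --pt "0 0 0 0 0 8.5" --pt "0 0 0 0 0 8.5" --pt "0 0 0 0 0 8.5" --pt "0 0 0 0 0 8.5"

```text
clock: 1.7
position: [0.4452, 0.2869, 0.2269]
tool_rot: [3.136, 0.006, 0.058]
force: [0.2, 0.4, -0.3]
grip_width: 0.0598
```

```bash
cat > go.py <<'E'
import sys
from h import *
a=list(map(float,sys.argv[1:5]));s=bot.observe();T=pose(s)
G=Ro.from_euler('xyz',[np.pi,0,np.radians(a[3])])
print('tool d mm',((np.array(a[:3])-T[:3,3])@T[:3,:3]*1000).round(1),'turn',np.degrees((Ro.from_matrix(T[:3,:3]).inv()*G).as_rotvec()).round(2),'F',s['force'].round(1),'w',round(s['grip_width'],4),'t',s['clock'])
E
python3 go.py .5617 .1604 .18 -7.7
```

```text
tool d mm [109.2 132.8  47.1] turn [ 0.36  0.29 11.03] F [ 0.2  0.4 -0.3] w 0.0598 t 1.7
```

Emit:
arm_command --pt "27 33 12 0 0 0" --pt "27 33 12 0 0 0" --pt "27 33 12 0 0 0" --pt "27 33 12 0 0 0" --pt "0 0 0 0.3 0.3 6" --pt "0 0 0 0 0 5" --pt "0 0 0 0 0 0"

```text
clock: 2.4
position: [0.5627, 0.1568, 0.175]
tool_rot: [3.139, 0.002, -0.145]
force: [-0.2, 0.4, 0.1]
grip_width: 0.0598
```

```bash
python3 go.py .5617 .1604 .18 -7.7
python3 - <<'E'
from h import *
f=grab('wrist');save(f,'w1.png');np.savez('w1.npz',**f)
P=cloud(f);print(f['C'].round(3));c=f['color'].astype(int)
m=(P[...,2]>.05)&(P[...,2]<.065)&(f['depth']>0)&(abs(P[...,0]-.56)<.06)&(abs(P[...,1]-.16)<.06)
q=P[m];print(len(q),q.mean(0),cv2.minAreaRect((q[:,:2]*1000).astype(np.float32)))
E
```

```text
tool d mm [-1.5 -3.4 -5. ] turn [ 0.12  0.12 -0.59] F [-0.2  0.4  0.1] w 0.0598 t 2.4
[[ 0.989 -0.138 -0.043  0.572]
 [-0.145 -0.951 -0.274  0.226]
 [-0.003  0.278 -0.961  0.3  ]
 [ 0.     0.     0.     1.   ]]
1989 [0.56231668 0.16182804 0.05724558] ((562.0221557617188, 160.69122314453125), (59.3052864074707, 13.764388084411621), 81.9967041015625)
```

View pics/w1.png

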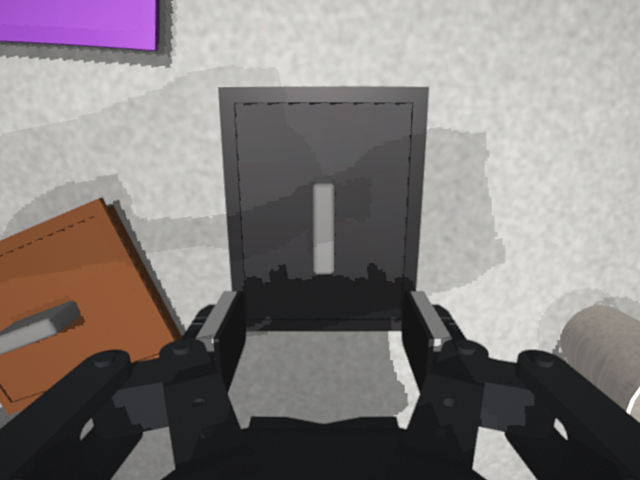

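The wrist view shows the black lid with its grey bar at (322,228), squarely between the fingers; bar centre (0.562, 0.161), matching the top view.

Emit:
arm_command --pt "-1 -4 42 0 0 0" --pt "0 0 40 0 0 0" --pt "0 0 25 0 0 0" --pt "0 0 14 0 0 0" --pt "0 0 0 0 0 0"

```text
clock: 2.95
position: [0.5619, 0.1648, 0.0515]
tool_rot: [-3.14, 0.0, -0.124]
force: [-0.6, -0.4, 0.7]
grip_width: 0.06
```

```bash
python3 go.py .562 .1607 .050 -8
```

```text
tool d mm [0.6 4.1 1.5] turn [-0.09  0.    0.91] F [-0.6 -0.4  0.7] w 0.06 t 2.95
```

Emit:
arm_command --pt "0.6 4 1.5 0 0 0.9" --pt "0 0 0 0 0 0"

```text
clock: 3.15
position: [0.5628, 0.1609, 0.0517]
tool_rot: [-3.139, -0.001, -0.139]
force: [-0.4, -0.1, -0.2]
grip_width: 0.0599
```

Emit:
arm_command --pt "0 0 0 0 0 0" --pt "0 0 0 0 0 0" --pt "0 0 0 0 0 0" --pt "0 0 0 0 0 0" --pt "0 0 0 0 0 0" --pt "0 0 0 0 0 0" --grip 0 --grip_force 50

```text
clock: 3.75
position: [0.5642, 0.1616, 0.0548]
tool_rot: [-3.137, -0.005, -0.138]
force: [-0.3, 0.0, -2.2]
grip_width: 0.0128
```

Emit:
arm_command --pt "0 0 -10 0 0 0" --pt "0 0 -40 0 0 0" --pt "0 0 -40 0 0 0" --pt "0 0 -40 0 0 0" --pt "0 0 -40 0 0 0" --pt "0 0 0 0 0 0"

```text
clock: 4.35
position: [0.5622, 0.1598, 0.2331]
tool_rot: [-3.138, -0.003, -0.139]
force: [1.1, -0.7, -2.9]
grip_width: 0.0128
```

```bash
python3 go.py .566 -.100 .23 6.2
```

```text
tool d mm [ 39.8 256.8   2.3] turn [ -0.17  -0.18 -14.19] F [ 1.1 -0.7 -2.9] w 0.0128 t 4.35
```

```bash
cat > box.py <<'E'
from h import *
def fit(f):
    P=cloud(f);ctr=np.array([.566,-.163]);yaw=np.radians(6.3)
    for i in range(3):
        R=np.array([[np.cos(yaw),np.sin(yaw)],[-np.sin(yaw),np.cos(yaw)]])
        L=(P[...,:2]-ctr)@R.T*1000
        m=(abs(P[...,2]-.1)<.006)&(f['depth']>0)&(abs(L[...,0])<85)&(abs(L[...,1])<105)&~((abs(L[...,0])<30)&(abs(L[...,1])>75))&~((abs(L[...,1])<30)&(abs(L[...,0])>55))
        m&=(f['color'].max(2)<75)
        m=cv2.morphologyEx(m.astype(np.uint8),cv2.MORPH_OPEN,np.ones((2,2),np.uint8))>0
        k=np.argwhere(m)[:,::-1];X=onplane(f,k,.1)[:,:2]*1000
        r=cv2.minAreaRect(X.astype(np.float32));(w,h),a=r[1],r[2]
        if w>h:a-=90
        ctr=np.array(r[0])/1000;yaw=np.radians(a)
    # trimmed: percentiles
    l=(X/1000-ctr)@R.T*1000
    print(len(k),'centre',ctr.round(4),'yaw',round(a,2),'size',np.sort(r[1]).round(1),'pct',np.percentile(l,[1,99],axis=0).round(1).tolist())
if __name__=='__main__':
    for n in('top','scene'):
        print(n);fit(dict(np.load(n+'.npz')))
    f=grab('top');np.savez('top1.npz',**f)
    P=cloud(f);m=(P[...,2]>.165)&(P[...,2]<.22)&(abs(P[...,0]-.56)<.13)&(abs(P[...,1]-.16)<.13)&(f['color'].max(2)<90)
    q=P[m];k=np.argwhere(m)[:,::-1];print(len(q),np.median(q[:,2]))
    X=onplane(f,k,.2003)[:,:2]*1000;print(cv2.minAreaRect(X.astype(np.float32)))
    save(f,'top1.png')
    f=grab('scene');save(f,'scene1.png');np.savez('scene1.npz',**f)
E
python3 box.py
```

```text
top
267 centre [ 0.564  -0.1668] yaw 5.92 size [138.6 179.8] pct [[-69.1, -89.6], [69.0, 89.4]]
scene
485 centre [ 0.5725 -0.1617] yaw 5.89 size [151.6 178.2] pct [[-72.2, -87.6], [75.4, 88.2]]
2240 0.20283376285609334
((554.767333984375, 109.319580078125), (77.5106201171875, 138.8584747314453), 82.51774597167969)
```

Emit:
arm_command --pt "5 47 0 0 0 0" --pt "5 47 0 0 0 0" --pt "5 47 0 0 0 0" --pt "5 47 0 0 0 0" --pt "5 47 0 0 0 0" --pt "5 47 0 0 0 0" --pt "0 0 0 0 0 -8" --pt "0 0 0 0 0 -6"

```text
clock: 5.25
position: [0.5449, -0.1326, 0.2168]
tool_rot: [-3.14, 0.02, 0.115]
force: [1.0, 1.0, -2.4]
grip_width: 0.013
```

```bash
python3 go.py .565 -.1645 .23 5.9
```

```text
tool d mm [ 16.   34.  -13.6] turn [-0.1   1.14  0.7 ] F [ 1.   1.  -2.4] w 0.013 t 5.25
```

Emit:
arm_command --pt "16 33 -13 0 1 0.7" --pt "0 0 0 0 0 0" --pt "0 0 0 0 0 0"

```text
clock: 5.55
position: [0.5629, -0.1651, 0.2251]
tool_rot: [-3.138, 0.009, 0.105]
force: [0.5, -0.5, -2.9]
grip_width: 0.0132
```

```bash
python3 go.py .565 -.1645 .23 5.9
python3 - <<'E'
from h import *
for n in('top','scene'):
    s=bot.observe();f=grab(n);np.savez(n+'2.npz',**f);save(f,n+'2.png');print(s['position'],s['tool_rot'])
a=cv2.imread('pics/top2.png')[150:330,290:490];b=cv2.imread('pics/scene2.png')[100:330,130:380]
o=np.zeros((560,800,3),np.uint8);o[:360,:400]=cv2.resize(a,(400,360));b=cv2.resize(b,(400,368));o[:368,400:]=b;cv2.imwrite('pics/v2.png',o[:368])
E
```

```text
tool d mm [ 2.1 -0.4 -5. ] turn [-0.23  0.54  0.13] F [ 0.5 -0.5 -2.9] w 0.0132 t 5.55
[ 0.56287242 -0.1651052   0.22505781] [-3.13756558  0.00947769  0.10533354]
[ 0.56293238 -0.1656073   0.22530456] [-3.13834283  0.00907292  0.10478092]
```

View pics/v2.png

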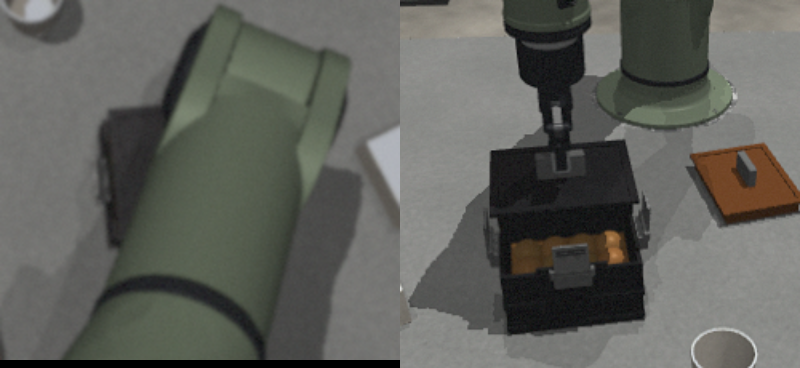

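Run:
```python
from h import *
def fit(f,z,tol,ctr,yaw,maskflaps):
    P=cloud(f);ctr=np.array(ctr);yaw=np.radians(yaw)
    R=np.array([[np.cos(yaw),np.sin(yaw)],[-np.sin(yaw),np.cos(yaw)]])
    L=(P[...,:2]-ctr)@R.T*1000
    m=(abs(P[...,2]-z)<tol)&(f['depth']>0)&(abs(L[...,0])<90)&(abs(L[...,1])<105)&(f['color'].max(2)<75)
    if maskflaps: m&=~((abs(L[...,0])<32)&(abs(L[...,1])>75))&~((abs(L[...,1])<32)&(abs(L[...,0])>55))
    l=L[m]
    # edges: y edges by percentile over x bins
    out={}
    print(len(l),'z',np.median(P[m][:,2]).round(4),'x edges',np.percentile(l[:,0],[1,3,97,99]).round(1),'y edges',np.percentile(l[:,1],[1,3,97,99]).round(1))
    for lo,hi in ((-65,-40),(40,65)):
        a=l[(l[:,0]>lo)&(l[:,0]<hi)][:,1];
        if len(a)>10:print('  y edges at x',lo,np.percentile(a,[2,98]).round(1),len(a))
    for lo,hi in ((-80,-40),(40,80)):
        a=l[(l[:,1]>lo)&(l[:,1]<hi)][:,0]
        if len(a)>10:print('  x edges at y',lo,np.percentile(a,[2,98]).round(1),len(a))
S=dict(np.load('scene.npz'));S2=dict(np.load('scene2.npz'));T=dict(np.load('top.npz'))
print('box scene');fit(S,.1,.005,(.564,-.165),5.95,1)
print('box top');fit(T,.1,.005,(.564,-.165),5.95,1)
print('lid held scene');fit(S2,.1965,.006,(.563,-.1653),6.0,0)
print('lid table scene');fit(S,.025,.004,(.562,.1609),-8,0)
print('lid table top');fit(T,.025,.004,(.562,.1609),-8,0)
```

```text
box scene
437 z 0.0979 x edges [-66.6 -65.3  75.1  75.9] y edges [-98.1 -87.4  88.2  89.3]
  y edges at x -65 [-86.8  87. ] 148
  y edges at x 40 [-87.6  89.3] 48
  x edges at y -80 [-65.9  76.1] 117
  x edges at y 40 [-65.7  75.5] 106
box top
301 z 0.0994 x edges [-66.8 -66.6  70.9  71.5] y edges [-89.6 -88.7  89.7  90.1]
  y edges at x -65 [-89.6  89.8] 99
  y edges at x 40 [-89.   90.1] 46
  x edges at y -80 [-66.7  71.4] 68
  x edges at y 40 [-66.7  70.9] 63
lid held scene
3125 z 0.1931 x edges [-67.5 -63.7  68.5  69.9] y edges [-88.1 -84.6  83.6  86.8]
  y edges at x -65 [-85.1  85.3] 443
  y edges at x 40 [-86.2  85.2] 637
  x edges at y -80 [-65.3  68.4] 829
  x edges at y 40 [-65.1  69.6] 779
lid table scene
2142 z 0.0226 x edges [-66.6 -63.9  70.   71.5] y edges [-88.4 -86.1  85.2  87.7]
  y edges at x -65 [-86.   86.2] 402
  y edges at x 40 [-86.4  85.8] 421
  x edges at y -80 [-65.3  70.3] 538
  x edges at y 40 [-65.3  70.6] 523
lid table top
3082 z 0.0246 x edges [-66.5 -63.9  62.5  65.2] y edges [-87.4 -84.2  81.7  84.9]
  y edges at x -65 [-85.9  82.7] 606
  y edges at x 40 [-85.8  83.9] 606
  x edges at y -80 [-65.1  63.1] 743
  x edges at y 40 [-65.2  63.3] 736
```

Scene view: the lid hovers over the box, roughly aligned; the top view is blocked by the arm. Comparing edges in both cameras, the box centre is at about (0.566, -0.1646), yaw 6°.

Emit:
arm_command --pt "3.5 -0.5 0 0 0.5 0" --pt "0 0 30 0 0 0" --pt "0 0 25 0 0 0" --pt "0 0 0 0 0 0" --pt "0 0 0 0 0 0"

```text
clock: 6.15
position: [0.5672, -0.1613, 0.1688]
tool_rot: [-3.138, -0.002, 0.108]
force: [0.3, -0.5, -1.6]
grip_width: 0.0131
```

```bash
python3 go.py .5663 -.1646 .157 5.95
```

```text
tool d mm [-1.2  3.2 11.8] turn [-0.23 -0.09  0.24] F [ 0.3 -0.5 -1.6] w 0.0131 t 6.15
```

Emit:
arm_command --pt "-1 3 5 0 0 0" --pt "0 0 0 0 0 0" --pt "0 0 0 0 0 0"

```text
clock: 6.45
position: [0.5674, -0.1645, 0.1659]
tool_rot: [-3.138, -0.004, 0.109]
force: [-0.5, 0.1, -2.6]
grip_width: 0.0134
```

```bash
python3 go.py .5663 -.1646 .157 5.95
```

```text
tool d mm [-1.2 -0.   8.9] turn [-0.19 -0.25  0.27] F [-0.5  0.1 -2.6] w 0.0134 t 6.45
```

Emit:
arm_command --pt "-1 0 5 0 0 0.3" --pt "0 0 5 0 0 0" --pt "0 0 0 0 0 0"

```text
clock: 6.75
position: [0.5669, -0.1647, 0.1561]
tool_rot: [-3.139, -0.006, 0.103]
force: [-0.7, 0.3, -2.0]
grip_width: 0.0127
```

Emit:
arm_command --pt "0 0.5 4 0 0 0" --pt "0 0 0 0 0 0"

```text
clock: 6.95
position: [0.5669, -0.1652, 0.1516]
tool_rot: [-3.139, -0.006, 0.103]
force: [-0.1, 0.0, -1.4]
grip_width: 0.0131
```

```bash
python3 go.py .5663 -.1646 .142 5.95
```

```text
tool d mm [-0.6 -0.7  9.6] turn [-0.18 -0.33 -0.07] F [-0.1  0.  -1.4] w 0.0131 t 6.95
```

Emit:
arm_command --pt "-0.5 -0.5 4 0 0 0" --pt "0 0 0 0 0 0"

```text
clock: 7.15
position: [0.5663, -0.1647, 0.1472]
tool_rot: [-3.138, -0.006, 0.103]
force: [-0.6, 0.3, -3.2]
grip_width: 0.0131
```

Emit:
arm_command --pt "0 0 4 0 0 0" --pt "0 0 0 0 0 0"

```text
clock: 7.35
position: [0.5663, -0.1647, 0.1428]
tool_rot: [-3.138, -0.006, 0.103]
force: [-0.9, -0.1, -2.9]
grip_width: 0.0125
```

```bash
python3 go.py .5663 -.1646 .142 5.95
```

```text
tool d mm [-0.  -0.1  0.8] turn [-0.18 -0.32 -0.07] F [-0.9 -0.1 -2.9] w 0.0125 t 7.35
```

Emit:
arm_command --pt "0 0 2 0 0 0" --pt "0 0 0 0 0 0"

```text
clock: 7.55
position: [0.5666, -0.1648, 0.1408]
tool_rot: [-3.139, -0.006, 0.103]
force: [-0.6, 0.5, 0.6]
grip_width: 0.0126
```

Emit:
arm_command --pt "0 0 0 0 0 0" --pt "0 0 0 0 0 0" --pt "0 0 0 0 0 0" --pt "0 0 0 0 0 0" --grip 45

```text
clock: 7.95
position: [0.5668, -0.1649, 0.1413]
tool_rot: [-3.139, -0.007, 0.103]
force: [-0.3, -0.4, 0.1]
grip_width: 0.0384
```

Emit:
arm_command --pt "0 0 -20 0 0 0" --pt "0 0 -45 0 0 0" --pt "0 0 -45 0 0 0" --pt "0 -40 -30 0 0 0" --pt "0 -40 -30 0 0 0" --pt "0 0 0 0 0 0" --pt "0 0 0 0 0 0"

```text
clock: 8.65
position: [0.5568, -0.0844, 0.3176]
tool_rot: [-3.138, -0.006, 0.101]
force: [-0.4, -0.8, -0.1]
grip_width: 0.0387
```

Run:
```python
from h import *
s=bot.observe();print(s['position'],s['tool_rot'],s['force'],s['clock'])
f=grab('wrist');save(f,'w3.png');np.savez('w3.npz',**f)
```

```text
[ 0.55679362 -0.08443245  0.31755235] [-3.13802486 -0.00631798  0.10055332] [-0.41514901 -0.82590692 -0.09935044] 8.65
```

View pics/w3.png

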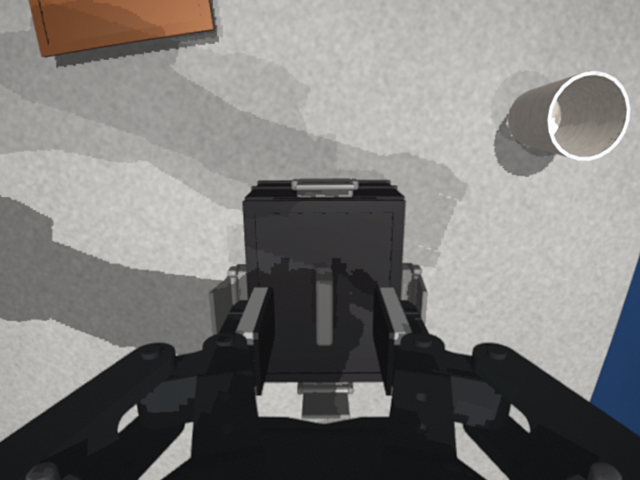

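The lid appears seated in the mouth, level, bar at (324,305); the flaps are upright at (325,187), (225,295), (418,290), (325,400).

Run:
```python
from h import *
f=dict(np.load('w3.npz'));P=cloud(f);c=np.array([.5663,-.1646]);y=np.radians(5.95)
R=np.array([[np.cos(y),np.sin(y)],[-np.sin(y),np.cos(y)]])
L=np.dstack([(P[...,:2]-c)@R.T,P[...,2]])*1000
ok=(f['depth']>0)&(f['depth']<.4)
def st(n,m):
    q=L[m&ok];print(n,len(q),np.percentile(q,[2,50,98],axis=0).round(1).tolist() if len(q) else '')
bar=(abs(L[...,0])<14)&(abs(L[...,1])<40)&(L[...,2]>137)&(L[...,2]<155)
q=L[bar&ok];print('bar',cv2.minAreaRect(q[:,:2].astype(np.float32)),np.median(q[:,2]))
for sx in(-1,1):
  for sy in (-1,1):
    m=(abs(L[...,0]-sx*45)<10)&(abs(L[...,1]-sy*60)<15)&(L[...,2]<125)&(L[...,2]>95); st(('plate',sx,sy),m)
for n,m in dict(front=(L[...,0]<-70)&(L[...,0]>-115)&(abs(L[...,1])<26),back=(L[...,0]>70)&(L[...,0]<115)&(abs(L[...,1])<26),left=(L[...,1]>88)&(L[...,1]<135)&(abs(L[...,0])<26),right=(L[...,1]<-88)&(L[...,1]>-135)&(abs(L[...,0])<26)).items():
    q=L[m&ok&(L[...,2]>122)&(L[...,2]<158)];a=0 if n in('front','back') else 1
    print(n,len(q))
    if len(q)>5:
        top=q[q[:,2]>q[:,2].max()-3];low=q[q[:,2]<130]
        print('   top',top.mean(0).round(1),'z',q[:,2].max().round(1),'range',np.percentile(q[:,a],[2,98]).round(1),'low',low.mean(0).round(1) if len(low) else '')
```

```text
bar ((-0.7972817420959473, -0.3485260009765625), (59.2769660949707, 13.626132011413574), 89.5078125) 144.00775707666568
('plate', -1, -1) 488 [[-53.6, -74.3, 108.8], [-43.4, -61.5, 110.3], [-35.3, -45.9, 111.7]]
('plate', -1, 1) 771 [[-54.6, 45.6, 108.8], [-45.0, 60.1, 110.3], [-35.4, 74.3, 111.7]]
('plate', 1, -1) 386 [[35.2, -74.2, 108.9], [41.7, -61.3, 110.2], [49.7, -45.5, 111.5]]
('plate', 1, 1) 762 [[35.4, 45.8, 108.7], [44.9, 60.3, 110.2], [54.6, 74.4, 111.7]]
front 781
   top [-91.    2.5 149.9] z 151.9 range [-93.  -84.5] low [-85.3   7.8 126.1]
back 333
   top [ 79.6   8.2 149.6] z 151.2 range [77.8 82.4] low [ 80.5  10.7 126.4]
left 517
   top [  0.4 104.8 149.1] z 151.4 range [102.9 107. ] low [  0.3 105.6 123.9]
right 929
   top [-1.000e-01 -1.032e+02  1.450e+02] z 146.8 range [-105.  -101.1] low [  -0.3 -102.2  125.9]
```

```bash
cat > gb.py <<'E'
import sys
from h import *
# box-frame target x y z(tcp) mm
c=np.array([.5663,-.1646,0]);G=Ro.from_euler('xyz',[np.pi,0,np.radians(5.95)]);Y=Ro.from_euler('z',5.95,degrees=True)
s=bot.observe();T=pose(s);print('at box',(Y.inv().apply(T[:3,3]-c)*1000).round(1),'F box',Y.inv().apply(s['force']).round(1),'turn',np.degrees((Ro.from_matrix(T[:3,:3]).inv()*G).as_rotvec()).round(2),'t',s['clock'])
if len(sys.argv)>3:
    w=Y.apply(np.array(list(map(float,sys.argv[1:4])))/1000)+c;print('d tool',((w-T[:3,3])@T[:3,:3]*1000).round(1))
E
python3 gb.py 0 130 151
```

```text
at box [ -0.9  80.7 317.5] F box [1.2 0.6 0.8] turn [-0.22 -0.37 -0.19] t 8.7
d tool [ -0.3 -48.6 166.7]
```

Emit:
arm_command --pt "0 -48 0 0 0 0" --pt "0 0 45 0 0 0" --pt "0 0 45 0 0 0" --pt "0 0 35 0 0 0" --pt "0 0 0 0 0 0" --pt "0 0 0 0 0 0" --grip 0 --grip_force 20

```text
clock: 9.3
position: [0.5524, -0.0397, 0.1865]
tool_rot: [-3.14, -0.004, 0.094]
force: [0.1, -0.5, -0.5]
grip_width: 0.0001
```

```bash
python3 gb.py 0 130 151
```

```text
at box [ -0.8 125.7 186.5] F box [ 0.  -0.5 -0.5] turn [-0.1  -0.22 -0.57] t 9.3
d tool [ 0.7 -4.3 35.6]
```

Emit:
arm_command --pt "0 -5 18 0 0 -0.5" --pt "0 0 17 0 0 0" --pt "0 0 0 0 0 0" --pt "0 0 0 0 0 0"

```text
clock: 9.7
position: [0.5551, -0.0371, 0.1569]
tool_rot: [-3.141, -0.01, 0.099]
force: [-0.8, 0.4, 0.5]
grip_width: -0.0001
```

Emit:
arm_command --pt "0 5 0 0 0 0" --pt "0 5 0 0 0 0" --pt "0 4 0 0 0 0"

```text
clock: 10.0
position: [0.5577, -0.0516, 0.16]
tool_rot: [-3.14, -0.013, 0.1]
force: [-1.7, 4.3, -3.3]
grip_width: 0.0
```

```bash
python3 gb.py 0 93 151
```

```text
at box [  3.1 113.3 160. ] F box [-1.2  4.4 -3.3] turn [-0.09 -0.77 -0.23] t 10.0
d tool [-3.2 20.3  8.9]
```

Emit:
arm_command --pt "-1 5 3 0 -0.3 0" --pt "-1 5 3 0 -0.3 0" --pt "0 4 2 0 0 0"

```text
clock: 10.3
position: [0.5588, -0.0658, 0.1542]
tool_rot: [-3.138, -0.007, 0.1]
force: [-3.3, 4.2, 3.5]
grip_width: 0.0
```

```bash
python3 gb.py 0 93 151
```

```text
at box [  2.8  99.  154.2] F box [-2.9  4.5  3.5] turn [-0.19 -0.4  -0.19] t 10.3
d tool [-2.8  6.   3.2]
```

Emit:
arm_command --pt "-1 5 2 0 -0.3 0" --pt "0 5 1 0 0 0" --pt "0 5 0 0 0 0" --pt "0 5 0 0 0 0"

```text
clock: 10.7
position: [0.5605, -0.0847, 0.1521]
tool_rot: [-3.134, -0.002, 0.102]
force: [-0.9, 5.0, 1.0]
grip_width: -0.0
```

```bash
python3 gb.py 0 74 151
```

```text
at box [  2.5  80.1 152.1] F box [-0.4  5.1  1. ] turn [-0.41 -0.14 -0.09] t 10.7
d tool [-2.5  6.1  1. ]
```

Emit:
arm_command --pt "-1 5 2 -0.4 0 0" --pt "-1 3 4 0 0 0" --pt "0 0 4 0 0 0" --pt "0 0 3 0 0 0"

```text
clock: 11.1
position: [0.5608, -0.0962, 0.1402]
tool_rot: [3.139, -0.007, 0.1]
force: [-1.0, -2.3, 5.9]
grip_width: -0.0001
```

```bash
python3 gb.py 0 72 131
```

```text
at box [  1.6  68.6 140.2] F box [-1.2 -2.2  5.9] turn [ 0.17 -0.4  -0.21] t 11.1
d tool [-1.7 -3.5  9.1]
```

Emit:
arm_command --pt "-1 -2 3 0 0 0" --pt "0 0 2 0 0 0"

```text
clock: 11.3
position: [0.5602, -0.0965, 0.1351]
tool_rot: [3.136, -0.009, 0.099]
force: [-0.3, 2.9, 4.3]
grip_width: -0.0001
```

Emit:
arm_command --pt "0 0 1 0 0 0"

```text
clock: 11.4
position: [0.5602, -0.0967, 0.1339]
tool_rot: [3.136, -0.009, 0.098]
force: [-0.2, 2.6, 4.6]
grip_width: 0.0003
```

Emit:
arm_command --pt "0 0 1 0 0 0"

```text
clock: 11.5
position: [0.5602, -0.0968, 0.1328]
tool_rot: [3.136, -0.009, 0.098]
force: [0.3, 0.7, 4.5]
grip_width: 0.0
```

```bash
python3 gb.py 0 72 131
```

```text
at box [  1.   68.1 132.8] F box [0.4 0.6 4.5] turn [ 0.32 -0.5  -0.31] t 11.5
d tool [-1.  -3.9  1.8]
```

Emit:
arm_command --pt "0 0 1 0 0 0"

```text
clock: 11.6
position: [0.5603, -0.0969, 0.1318]
tool_rot: [3.136, -0.009, 0.098]
force: [-1.4, 0.6, 14.5]
grip_width: -0.0003
```

Emit:
arm_command --pt "0 0 1 0 0 0"

```text
clock: 11.7
position: [0.5605, -0.0969, 0.1314]
tool_rot: [3.136, -0.009, 0.098]
force: [-5.3, 3.0, 25.5]
grip_width: -0.0004
```

Emit:
arm_command --pt "0 0 0.8 0 0 0"

```text
clock: 11.8
position: [0.5606, -0.097, 0.1313]
tool_rot: [3.136, -0.01, 0.098]
force: [-6.6, 4.0, 25.9]
grip_width: -0.0001
```

Emit:
arm_command --pt "0 0 -15 0 0 0" --pt "0 0 -40 0.2 -0.5 -0.3" --pt "36 22 -5 0 0 0" --pt "36 22 0 0 0 0" --pt "36 22 0 0 0 0" --pt "0 0 0 0 0 0" --pt "0 0 0 0 0 0"

```text
clock: 12.5
position: [0.6758, -0.1536, 0.1923]
tool_rot: [3.14, 0.003, 0.105]
force: [-0.1, -0.3, -0.3]
grip_width: 0.0003
```

```bash
python3 gb.py 112 0 152
```

```text
at box [110.1  -0.4 192.3] F box [-0.2 -0.3 -0.3] turn [0.12 0.19 0.05] t 12.5
d tool [ 2.1 -0.5 40.3]
```

Emit:
arm_command --pt "2 0 20 0 0 0" --pt "0 0 20 0 0 0" --pt "0 0 0 0 0 0" --pt "0 0 0 0 0 0"

```text
clock: 12.9
position: [0.6753, -0.1528, 0.1512]
tool_rot: [3.14, 0.006, 0.105]
force: [0.1, -0.3, -0.1]
grip_width: 0.0002
```

```bash
python3 gb.py 90 0 152
```

```text
at box [109.6   0.5 151.2] F box [ 0.1 -0.3 -0.1] turn [0.1  0.32 0.06] t 12.9
d tool [-19.6   0.5  -0.7]
```

Emit:
arm_command --pt "-5 0 0 0 0 0" --pt "-5 0 0 0 0 0" --pt "-5 0 0 0 0 0"

```text
clock: 13.2
position: [0.66, -0.154, 0.1536]
tool_rot: [3.139, 0.003, 0.105]
force: [5.1, 0.7, -3.0]
grip_width: -0.0001
```

Emit:
arm_command --pt "-5 0 1 0 0 0" --pt "-5 0 1 0 0 0" --pt "-5 0 1 0 0 0"

```text
clock: 13.5
position: [0.6462, -0.1553, 0.1528]
tool_rot: [3.138, -0.004, 0.106]
force: [5.5, -0.3, -1.4]
grip_width: 0.0003
```

```bash
python3 gb.py 52 0 152
```

```text
at box [ 80.4   0.9 152.8] F box [ 5.5 -0.9 -1.4] turn [ 0.19 -0.25  0.13] t 13.5
d tool [-28.4   0.9   0.7]
```

Emit:
arm_command --pt "-5 0 2 0 -0.3 0" --pt "-5 0 2 0 0 0" --pt "-5 0 2 0 0 0"

```text
clock: 13.8
position: [0.6337, -0.1567, 0.1496]
tool_rot: [3.137, -0.009, 0.107]
force: [7.4, 0.9, 2.2]
grip_width: 0.0004
```

Emit:
arm_command --pt "-5 0 2 0 0 0" --pt "-5 0 3 0 0 0" --pt "-2 0 3 0 0 0"

```text
clock: 14.1
position: [0.624, -0.1579, 0.1445]
tool_rot: [3.135, -0.018, 0.108]
force: [4.2, 1.4, 3.0]
grip_width: 0.0
```

```bash
python3 gb.py 54 0 131
```

```text
at box [ 58.1   0.6 144.5] F box [4.4 1.  3. ] turn [ 0.37 -1.04  0.21] t 14.1
d tool [-4.3  0.5 13.4]
```

Emit:
arm_command --pt "-4 0 3 0.3 -1 0.2" --pt "-1 0 3 0 0 0" --pt "0 0 2 0 0 0"

```text
clock: 14.4
position: [0.6189, -0.1586, 0.137]
tool_rot: [3.141, -0.001, 0.104]
force: [-0.4, 1.1, 6.1]
grip_width: 0.0001
```

```bash
python3 gb.py 54 0 131
```

```text
at box [ 53.    0.5 137. ] F box [-0.3  1.1  6.1] turn [ 0.05 -0.04 -0.02] t 14.4
d tool [1.  0.5 6. ]
```

Emit:
arm_command --pt "0 0 1.5 0 0 0"

```text
clock: 14.5
position: [0.6185, -0.1586, 0.1352]
tool_rot: [3.141, 0.0, 0.103]
force: [1.0, 1.3, 5.4]
grip_width: 0.0
```

Emit:
arm_command --pt "0 0 1 0 0 0"

```text
clock: 14.6
position: [0.6183, -0.1586, 0.1339]
tool_rot: [3.141, 0.001, 0.103]
force: [1.1, 0.7, 5.0]
grip_width: 0.0002
```

Emit:
arm_command --pt "0 0 1 0 0 0"

```text
clock: 14.7
position: [0.6182, -0.1587, 0.1327]
tool_rot: [3.141, 0.001, 0.103]
force: [0.9, 0.2, 11.1]
grip_width: 0.0002
```

Emit:
arm_command --pt "0 0 0.6 0 0 0"

```text
clock: 14.8
position: [0.6183, -0.1587, 0.1325]
tool_rot: [3.141, 0.001, 0.103]
force: [-3.6, 2.1, 18.1]
grip_width: 0.0
```

Emit:
arm_command --pt "0 0 0.5 0 0 0"

```text
clock: 14.9
position: [0.6183, -0.1587, 0.1325]
tool_rot: [3.141, 0.001, 0.103]
force: [-4.5, 2.3, 16.8]
grip_width: 0.0
```

Emit:
arm_command --pt "0 0 -15 0 0 0" --pt "0 0 -42 0 0 0" --pt "-14 32 -3 0 0 0" --pt "-14 32 0 0 0 0" --pt "-14 32 0 0 0 0" --pt "-14 32 0 0 0 0" --pt "0 0 0 0 0 0" --pt "0 0 0 0 0 0"

```text
clock: 15.7
position: [0.573, -0.2965, 0.1983]
tool_rot: [3.14, 0.004, 0.105]
force: [0.5, 0.5, 0.8]
grip_width: -0.0002
```

```bash
python3 gb.py 0 -128 151
```

```text
at box [  -7.  -131.9  198.3] F box [0.6 0.4 0.8] turn [0.08 0.22 0.05] t 15.7
d tool [ 7.2 -3.9 47.3]
```

Emit:
arm_command --pt "7 -3 24 0 0 0" --pt "0 0 23 0 0 0" --pt "0 0 0 0 0 0" --pt "0 0 0 0 0 0"

```text
clock: 16.1
position: [0.5807, -0.2909, 0.1522]
tool_rot: [3.14, 0.003, 0.106]
force: [0.1, -0.6, 0.5]
grip_width: -0.0001
```

Emit:
arm_command --pt "0 -5 0 0 0 0" --pt "0 -5 0 0 0 0" --pt "0 -5 0 0 0 0"

```text
clock: 16.4
position: [0.5798, -0.2756, 0.1548]
tool_rot: [3.138, 0.001, 0.106]
force: [0.3, -5.5, -2.8]
grip_width: -0.0001
```

```bash
python3 gb.py 0 -74 151
```

```text
at box [   1.9 -111.8  154.8] F box [-0.3 -5.5 -2.8] turn [0.21 0.04 0.14] t 16.4
d tool [ -1.8 -37.8   3.7]
```

Emit:
arm_command --pt "-1 -5 2 0 0 0" --pt "0 -5 1 0 0 0" --pt "0 -5 1 0 0 0" --pt "0 -5 1 0 0 0"

```text
clock: 16.8
position: [0.578, -0.2575, 0.1533]
tool_rot: [3.131, -0.005, 0.105]
force: [-0.1, -5.9, -0.5]
grip_width: 0.0003
```

Emit:
arm_command --pt "0 -5 1 0 0 0" --pt "0 -5 2 0 0 0" --pt "0 -5 2 0 0 0"

```text
clock: 17.1
position: [0.5771, -0.2436, 0.1507]
tool_rot: [3.126, -0.009, 0.104]
force: [-0.8, -3.2, 3.3]
grip_width: 0.0002
```

```bash
python3 gb.py 0 -73 140
```

```text
at box [  2.6 -79.7 150.7] F box [-1.1 -3.1  3.3] turn [ 0.87 -0.53 -0.01] t 17.1
d tool [-2.7 -6.9 10.6]
```

Emit:
arm_command --pt "-2 -5 3 0.8 -0.5 0" --pt "0 -3 4 0 0 0" --pt "0 0 4 0 0 0"

```text
clock: 17.4
position: [0.5751, -0.2339, 0.1407]
tool_rot: [-3.141, -0.002, 0.105]
force: [-2.9, 7.2, 7.9]
grip_width: -0.0001
```

```bash
python3 gb.py 0 -71 131
```

```text
at box [  1.6 -69.9 140.7] F box [-2.1  7.5  7.9] turn [-0.02 -0.13  0.06] t 17.4
d tool [-1.6  1.1  9.7]
```

Emit:
arm_command --pt "0 0 2 0 0 0"

```text
clock: 17.5
position: [0.575, -0.2328, 0.1383]
tool_rot: [-3.14, -0.002, 0.106]
force: [-1.5, 1.2, 6.4]
grip_width: -0.0002
```

Emit:
arm_command --pt "0 0 2 0 0 0"

```text
clock: 17.6
position: [0.5749, -0.232, 0.136]
tool_rot: [-3.138, -0.001, 0.106]
force: [-0.8, 0.9, 6.4]
grip_width: -0.0001
```

Emit:
arm_command --pt "0 0 1.5 0 0 0"

```text
clock: 17.7
position: [0.5748, -0.2313, 0.1342]
tool_rot: [-3.138, -0.001, 0.106]
force: [-0.9, -0.7, 5.7]
grip_width: 0.0001
```

Emit:
arm_command --pt "0 0 1 0 0 0"

```text
clock: 17.8
position: [0.5748, -0.231, 0.133]
tool_rot: [-3.137, -0.001, 0.106]
force: [0.5, -1.3, 5.9]
grip_width: -0.0003
```

Emit:
arm_command --pt "0 0 1 0 0 0"

```text
clock: 17.9
position: [0.5748, -0.2308, 0.1319]
tool_rot: [-3.137, -0.001, 0.106]
force: [-0.8, -0.1, 6.4]
grip_width: 0.0001
```

Emit:
arm_command --pt "0 0 0.8 0 0 0"

```text
clock: 18.0
position: [0.5748, -0.2306, 0.1309]
tool_rot: [-3.136, -0.001, 0.107]
force: [-0.6, -1.2, 6.5]
grip_width: -0.0
```

Emit:
arm_command --pt "0 -0.5 0.8 0 0 0"

```text
clock: 18.1
position: [0.5747, -0.2303, 0.1301]
tool_rot: [-3.137, -0.001, 0.106]
force: [0.0, -4.7, 6.1]
grip_width: 0.0004
```

Emit:
arm_command --pt "0 0 0.8 0 0 0"

```text
clock: 18.2
position: [0.5747, -0.2303, 0.1292]
tool_rot: [-3.137, -0.001, 0.106]
force: [0.2, -0.3, 7.0]
grip_width: 0.0
```

Emit:
arm_command --pt "0 0.7 0.7 0 0 0"

```text
clock: 18.3
position: [0.5748, -0.2303, 0.1285]
tool_rot: [-3.135, -0.001, 0.106]
force: [-1.7, 4.5, 9.3]
grip_width: -0.0001
```

Emit:
arm_command --pt "0 0 0.7 0 0 0"

```text
clock: 18.4
position: [0.5748, -0.2301, 0.1279]
tool_rot: [-3.135, -0.001, 0.106]
force: [-3.3, -1.3, 17.6]
grip_width: 0.0004
```

Emit:
arm_command --pt "0 0 0.5 0 0 0"

```text
clock: 18.5
position: [0.5748, -0.2302, 0.1278]
tool_rot: [-3.135, -0.001, 0.106]
force: [-3.9, -0.8, 18.2]
grip_width: 0.0
```

Emit:
arm_command --pt "0 0 0.3 0 0 0"

```text
clock: 18.6
position: [0.5748, -0.2302, 0.128]
tool_rot: [-3.135, -0.001, 0.106]
force: [-3.4, 0.0, 13.8]
grip_width: 0.0001
```

Emit:
arm_command --pt "0 0 -15 0 0 0" --pt "0 0 -42 0 0 0" --pt "-36 -22 -3 0 0 0" --pt "-36 -22 0 0 0 0" --pt "-36 -22 0 0 0 0" --pt "-6 0 0 0 0 0" --pt "0 0 0 0 0 0" --pt "0 0 0 0 0 0"

```text
clock: 19.4
position: [0.4504, -0.1729, 0.1927]
tool_rot: [-3.13, -0.001, 0.108]
force: [0.4, -0.7, -0.1]
grip_width: 0.0001
```

```bash
python3 gb.py -118 0 151
```

```text
at box [-116.2    3.8  192.7] F box [ 0.4 -0.7 -0.1] turn [-0.64 -0.07  0.23] t 19.4
d tool [-1.9  4.3 41.6]
```

Emit:
arm_command --pt "-2 4 21 -0.6 0 0" --pt "0 0 20 0 0 0" --pt "0 0 0 0 0 0" --pt "0 0 0 0 0 0"

```text
clock: 19.8
position: [0.4527, -0.1781, 0.1511]
tool_rot: [3.141, -0.003, 0.108]
force: [0.3, -0.3, 0.3]
grip_width: 0.0
```

Emit:
arm_command --pt "5 0 0 0 0 0" --pt "5 0 0 0 0 0" --pt "5 0 0 0 0 0"

```text
clock: 20.1
position: [0.4687, -0.177, 0.1528]
tool_rot: [3.141, -0.003, 0.107]
force: [-6.4, -0.2, 5.5]
grip_width: -0.0002
```

```bash
python3 gb.py -54 0 144
```

```text
at box [-98.3  -2.2 152.8] F box [-6.4  0.5  5.5] turn [ 0.03 -0.16  0.18] t 20.1
d tool [44.3 -2.1  9. ]
```

Emit:
arm_command --pt "5 -1 1 0 0 0" --pt "5 -1 1 0 0 0" --pt "5 0 1 0 0 0"

```text
clock: 20.4
position: [0.4839, -0.1744, 0.1514]
tool_rot: [3.14, -0.001, 0.106]
force: [-7.5, -0.5, -2.2]
grip_width: -0.0002
```

Emit:
arm_command --pt "5 0 1 0 0 0" --pt "5 0 1 0 0 0" --pt "5 0 1 0 0 0"

```text
clock: 20.7
position: [0.4973, -0.1729, 0.1488]
tool_rot: [-3.141, 0.005, 0.105]
force: [-7.7, -1.4, 1.5]
grip_width: -0.0001
```

```bash
python3 gb.py -54 0 144
```

```text
at box [-69.5  -1.1 148.8] F box [-7.8 -0.6  1.5] turn [-0.01  0.27  0.07] t 20.7
d tool [15.6 -1.1  4.7]
```

Emit:
arm_command --pt "5 -1 1 0 0.3 0" --pt "5 0 2 0 0 0" --pt "5 0 3 0 0 0"

```text
clock: 21.0
position: [0.5117, -0.1706, 0.1438]
tool_rot: [-3.141, 0.003, 0.104]
force: [-4.8, -0.3, 3.7]
grip_width: 0.0003
```

```bash
python3 gb.py -53 0 137
```

```text
at box [-55.   -0.3 143.8] F box [-4.8  0.2  3.7] turn [-0.05  0.16  0.02] t 21.0
d tool [ 2.  -0.3  6.8]
```

Emit:
arm_command --pt "2 0 3 0 0 0" --pt "0 0 3 0 0 0"

```text
clock: 21.2
position: [0.5147, -0.1703, 0.1385]
tool_rot: [-3.141, 0.002, 0.105]
force: [-1.3, -0.9, 4.4]
grip_width: -0.0
```

Emit:
arm_command --pt "0 0 1 0 0 0"

```text
clock: 21.3
position: [0.515, -0.1703, 0.1375]
tool_rot: [-3.141, 0.001, 0.105]
force: [-2.2, -0.2, 5.0]
grip_width: 0.0002
```

Emit:
arm_command --pt "0 0 1 0 0 0"

```text
clock: 21.4
position: [0.5152, -0.1703, 0.1367]
tool_rot: [-3.141, 0.001, 0.105]
force: [-2.2, 1.2, 4.2]
grip_width: -0.0001
```

Emit:
arm_command --pt "0 0 1 0 0 0"

```text
clock: 21.5
position: [0.5153, -0.1703, 0.1358]
tool_rot: [-3.141, 0.001, 0.105]
force: [-2.3, 1.6, 4.4]
grip_width: 0.0
```

Emit:
arm_command --pt "0 0 1 0 0 0"

```text
clock: 21.6
position: [0.5154, -0.1702, 0.1349]
tool_rot: [-3.141, 0.0, 0.105]
force: [-1.5, 0.1, 5.5]
grip_width: 0.0001
```

Emit:
arm_command --pt "0 0 1 0 0 0"

```text
clock: 21.7
position: [0.5155, -0.1703, 0.134]
tool_rot: [-3.141, -0.0, 0.105]
force: [-2.2, 1.3, 12.6]
grip_width: -0.0005
```

Emit:
arm_command --pt "0 0 0.8 0 0 0"

```text
clock: 21.8
position: [0.5156, -0.1703, 0.1336]
tool_rot: [-3.141, -0.001, 0.105]
force: [-6.1, 2.1, 21.5]
grip_width: -0.0001
```

Emit:
arm_command --pt "0 0 -15 0 0 0" --pt "0 0 -45 0 0 0" --pt "15 -40 -25 0 0 0" --pt "15 -40 -25 0 0 0" --pt "25 -10 -40 0 0 0" --pt "0 0 0 0 0 0" --pt "0 0 0 0 0 0" --pt "0 0 0 0 0 0"

```text
clock: 22.6
position: [0.5625, -0.0716, 0.2881]
tool_rot: [-3.141, -0.001, 0.103]
force: [0.3, -0.4, -0.2]
grip_width: -0.0001
```

```bash
cat > chk.py <<'E'
from h import *
s=bot.observe();print(s['position'],s['force'].round(1),s['clock'])
f=grab('wrist');save(f,'w4.png')
P=cloud(f);c=np.array([.5663,-.1646]);y=np.radians(5.95)
R=np.array([[np.cos(y),np.sin(y)],[-np.sin(y),np.cos(y)]])
L=np.dstack([(P[...,:2]-c)@R.T,P[...,2]])*1000
ok=(f['depth']>0)
for n,(ax,sg,h) in dict(front=(0,-1,82),back=(0,1,82),left=(1,1,102),right=(1,-1,102)).items():
    r=h-sg*L[...,ax]
    m=ok&(r>4)&(r<35)&(abs(L[...,1-ax])<19)&(L[...,2]>104)&(L[...,2]<150)
    q=np.c_[r[m],L[m][:,1-ax],L[m][:,2]]
    if len(q)<20: print(n,len(q));continue
    A=np.c_[q[:,:2],np.ones(len(q))]
    w=np.ones(len(q),bool)
    for _ in range(4):
        k=np.linalg.lstsq(A[w],q[w,2],rcond=None)[0];e=q[:,2]-A@k;w=abs(e)<max(1,2.5*e[w].std())
    print(n,len(q),w.sum(),'slope',k[:2].round(4),'z hinge',k[2].round(2),'r',np.percentile(q[:,0],[1,99]).round(0))
for sx in(-1,1):
  for sy in (-1,1):
    m=ok&(abs(L[...,0]-sx*40)<10)&(abs(L[...,1]-sy*60)<12)&(L[...,2]<125)&(L[...,2]>95);print(sx,sy,m.sum(),np.median(L[m][:,2]).round(2))
E
python3 chk.py
```

```text
[ 0.56247532 -0.07160836  0.28810514] [ 0.3 -0.4 -0.2] 22.6
front 1414 1368 slope [0.0082 0.0053] z hinge 116.95 r [ 4. 35.]
back 1501 1435 slope [0.0122 0.0052] z hinge 115.4 r [ 4. 35.]
left 1885 1851 slope [0.0104 0.0004] z hinge 114.8 r [ 4. 35.]
right 339 336 slope [ 0.0121 -0.0016] z hinge 110.89 r [ 4. 33.]
-1 -1 0 nan
-1 1 692 108.36
1 -1 0 nan
1 1 688 108.3
  return _methods._mean(a, axis=axis, dtype=dtype,
  ret = ret.dtype.type(ret / rcount)
```

View pics/w4.png

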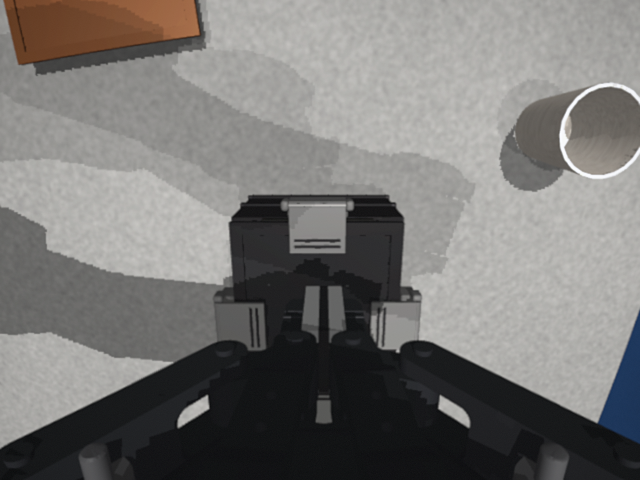

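The wrist view shows the flaps folded flat over the rim at (318,228), (240,323), (397,318); the right one is partly hidden, but the depth reading shows it flat too (slopes 0.008–0.012). The gripper is empty and clear.

```bash
python3 -c "
from workcell import bot
print(bot.job_done())"
```

```text
the job is handed in; nothing more can be done
None
```

The lid is on the food box and all four clips are folded and pressed to their stops. I handed the job in at about 22.7 s of the 72 s; no verdict is reported.

- **Lid:** I set it in the mouth while all four clips were still upright. Depth put its origin at about 86 mm and level at that point, with the bar within about 1 mm of my estimated box centre.
- **Clips:** I folded them left, back, right, front, feeling for each stop. The peak readings at the tool's force sensor were about 26, 18, 18 and 22 N vertical, against the 35 N limit. The left one went slightly further onto its stop than I intended. With sideways forces its total was about 27 N.
- **Last check:** The wrist depth gave flap slopes of 0.008 to 0.012 rad, against the 0.045 limit. The lid plate at the left (+y) end read 108.3 mm, which puts the origin near 84 mm.
- **Not fully seen:** The gripper hid the lid's right (-y) end, so I did not measure its height or tilt there after folding. I could see only part of the right flap (about 340 depth points against 1,400 or more for the others). Its hinge reads about 4 mm lower than the other three, which agrees with the lower stop I felt.
- **Other objects:** The arm did not go near the cup, jar, napkins or look-alike lids, but I did not measure their positions again. The gripper was empty and clear of everything at the end.

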